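Stack the kit totes turned end for end

TASK

Stack the three grey parts totes on the low steel base: the deep one with the steel rings at the bottom inside the base's rim, the middle-height one with the brass knobs on it, the shallow one with the lenses on top, then put the cover on, fully seated. Turn each tote end for end against the one below it, so that its finger tab is at the other end and it stands on the ledges under the rim instead of nesting down onto the parts. Keep the totes level, set everything down without letting it fall, and leave the glue gun, the screwdriver and the eyepiece where they are.

Things in the scene. Friction and masses are not known exactly. Their poses are not given: they have to be found in the camera images.
- deep: Open grey plastic tote 56 mm tall, two steel rings (32 mm across) in dark foam inside. Rim 130 x 64 mm (x by y) with a flat vertical skirt 16 mm deep: grip across its 64 mm. Tapers to a 104 x 40 mm floor. A finger tab sticks out 12 mm from the -x end of the rim. 0.4 kg. Origin: centre of the underside; z up, x lengthwise away from the tab. Stands on the base either way round.
- middle: Tote like the deep one (same footprint, rim, tab, origin, axes) but 44 mm tall, with three brass knobs (17 mm) in foam; 0.26 kg. Tab at the other end from the tab below, its feet stand on three ledges 6 mm under the deep tote's rim: underside 50 mm above the deep one's, 6 mm of play all round. The same way round it nests some 20 mm deeper onto the parts.
- shallow: Tote like the deep one (same footprint, rim, tab, origin, axes) but 34 mm tall, with three lenses in black cells (20 mm) in foam; 0.17 kg. Tab at the other end from the middle tote's, it stands on ledges 6 mm under that rim: underside 38 mm above the middle one's, 6 mm of play all round. The same way round it nests some 12 mm deeper.
- cover: Flat grey cover: plate 130 x 64 x 3 mm, under it a plug 104 x 40 x 5 mm, on it an upright grip rib 56 (x) x 14 (y) x 24 mm; 32 mm tall in all, plate top at 8 mm. Pinch the rib across y. Seats either way round, plate on the rim, plug inside: underside 29 mm above the shallow tote's, 6 mm of play. Origin: centre of the plug's underside; z up, x lengthwise. 0.07 kg.
- base: Low dark steel base for the stack, 130 x 66 mm, fixed to the bench: floor 4 mm thick inside an upstanding rim 10 mm tall and 5 mm wide (inside 120 x 56 mm). The deep tote stands on its floor with its length along x, 8 mm of play all round, underside 4 mm above the base's. Origin: centre of the underside; z up, x along the length.
- glue_gun: Bystander: dark green hot-glue gun lying on its side, about 220 x 140 x 44 mm. Origin: under the middle of its barrel.
- screwdriver: Bystander: screwdriver 170 mm long lying flat. Origin: near its middle, on the bench; x along it.
- eyepiece: Bystander: eyepiece standing upright on its narrow steel barrel, black head, 38 mm across, 64 mm tall. Origin: centre of the underside.
There are look-alikes about, which are no part of the job. What is shaped like the shallow but red is not meant. What is shaped like the deep but orange is not meant.

How it is judged:
By the outcome, as a careful person would: the job done as asked, in the order asked, and still so for the second after the job is handed in, with the robot touching nothing.
It also fails if it takes over 99 s, if anything falls off the work surface, if the arm or the gripper's body presses on something with over 40 N, if the wrist force passes 120 N, or if a joint passes its speed limit or range.

ROBOT

A 7-joint arm with a two-finger parallel gripper is mounted at the origin on the work surface. World frame = base frame: x ahead of the robot, y to its left, z up, the work surface at z = 0. Lengths are in m, angles in rad, forces in N, time in s.
With the tool pointing down it reaches from about 0.35 to 0.775 m from the base axis. Payload 3.1 kg.
Tool frame: the origin (TCP) lies midway between the tips of the shut fingers; the grasp point (between the pads) lies hold_point_z behind it (hold_point_z is the distance from the TCP to the grasp point, in m); z points along the fingers, y is the line along which they close (so a half turn about z gives the same grasp; the last joint's range is limited). The gripper opens to 85 mm and grips with 20 to 120 N. Pads are 22 mm wide; open, the fingers measure 114 mm over their backs; the gripper's body (76 mm by 85 mm) begins 54 mm behind the grasp point. The pads swing forward as they close: fully open they stand 13 mm farther back than shut.
Start: joints at [1.27, 0.311, 0.014, 1.512, -0.004, 1.319, -0.027], TCP at [0.141, -0.532, 0.231] pointing down, gripper open.
Joint ranges: [-2.7, 2.7], [-0.3, 1.91], [-1.27, 1.3], [0.12, 2.57], [-1.44, 4.58], [0.2, 2.03], [-3.05, 3.05]. Speed limits (rad/s): [2.79, 2.79, 3.14, 3.14, 3.14, 3.14, 3.14].

INTERFACE

Orientations are given as a 3x3 rotation matrix whose columns are the frame's x, y, z axes.
In Python, from workcell import observe, snapshot, finish_job, look_for, cut_out, hold_point_z gives the robot as it stands. The module is installed in compiled form; this text tells all that it offers.
- The arm moves only by the shell command python3 -m creep 'ROWS' [FORCE]. ROWS is JSON, a list of rows, each a list of 3 entries, a list of its own where there are three numbers: the shift along the world's x, y, z in mm, then the turn, a rotation vector about the world's x, y, z in rad, then the opening, from -1 (shut) to 1 (fully open). In form: [[[dx, dy, dz], [wx, wy, wz], jaw], ...]. A call has 1 to 10 rows; each row is the pose to reach, as a shift and turn from the pose commanded when the call began; what a row does not reach only later rows make up. A row lasts 1/12 s, in which the tool goes at most 41.7 mm and 7.16 degrees, less where a joint would pass 70% of its speed; a pose out of reach is approached as far as the arm can. A call with a gripper value outside its range is refused whole. The fingers move at their own pace and stop on an object; FORCE is the grip in N (left out, the last holds). Time passes only in rows, so rows that repeat a pose let the fingers close. It gives the time, the measured TCP pose, the force, the opening and the grip force at its end, in the units of the state.
- observe(): the state, without advancing time (a new reading comes with each control period).
- snapshot(name): name is "scene" or "top" or "wrist"; returns a dict with "color" (384x512x3 uint8, blue, green, red), "K" (3x3 intrinsics, pixels), "D" ([k1, k2, p1, p2, k3] as OpenCV has them; the pictures are not rectified), "world_from_camera" (4x4, takes a point from camera to world coordinates). Camera axes: x right, y down, z forward; pixel columns grow to the right and rows downward; lengths in m; the calibration is good to about 2 mm. A picture is of the moment at which its call begins. There is no depth.
- finish_job(): hands the job in; it is judged then, once.
Trained networks look in a picture, given as the dict that the camera call returned (one of the last four; its "shot" number tells which), for a name from the list of things; names that differ only in an ending like _2 or _b are one class to them, and where a whole thing is asked for, a point or a joint stands for the part that bears it (a point fixed in the world has none). Each returns a list of dicts, best first, with "conf" (0 to 1); they miss things now and then, are a little off and sometimes report something else, mostly with a low value. They report only what shows in the picture. A call takes as long as a camera call. They do not tell look-alikes from the thing itself.
- look_for(picture, thing): "bbox" ([left, top, right, bottom] in pixels, round what is visible of it).
- cut_out(picture, thing): "pixels" (384x512 bool, what is visible of it) and "bbox" ([left, top, right, bottom] in pixels, round what is visible of it).
The state is a dict: "t": time; "joint_positions": joint angles; "joint_velocities": joint speeds; "effort": joint torques, N m; "eef_pos": TCP position; "orientation": TCP orientation; "contact_force": force on the tool from outside, world axes, zero at the start; "ft_torque": the same for the moment, N m; "finger_gap": opening from 0.0 (shut) to 1.0 (fully open); "grip_force": force on a finger pad.
Only numpy, scipy, OpenCV 4.12 (cv2) and the standard library are available. Lean on these libraries where they do the work, as an engineer would, in place of code of your own. Each camera call takes 0.05 s, during which the arm holds its last target. There are 200 camera calls.

## Working session

There is one attempt and no reset: what is moved stays moved. The work goes in short steps, Python scripts to look and compute and a shell command to move; the robot and the scene stay as the last step left them, time stands still between calls to the robot, and variables do not carry over. Pictures are saved under pics/ and viewed, at most 20 in all, crops included, and the job is handed in when it is done.

```bash
mkdir -p pics
cat > h.py <<'E'
import numpy as np, cv2
from workcell import *
def ray(p,uv):
    K=np.array(p["K"]);D=np.array(p["D"]);T=np.array(p["world_from_camera"])
    n=cv2.undistortPoints(np.array(uv,float).reshape(-1,1,2),K,D).reshape(-1,2)
    d=np.c_[n,np.ones(len(n))]@T[:3,:3].T
    return T[:3,3],d
def atz(p,uv,z):
    o,d=ray(p,uv); return o+d*((z-o[2])/d[:,2])[:,None]
def proj(p,X):
    T=np.linalg.inv(np.array(p["world_from_camera"]))
    r,_=cv2.Rodrigues(T[:3,:3]); return cv2.projectPoints(np.array(X,float).reshape(-1,1,3),r,T[:3,3],np.array(p["K"]),np.array(p["D"]))[0].reshape(-1,2)
E
python3 - <<'E'
from h import *
s=observe();print(s["t"],s["eef_pos"],np.round(s["orientation"],3).tolist(),s["finger_gap"],hold_point_z)
for n in ["top","scene"]:
    p=snapshot(n);cv2.imwrite(f"pics/{n}0.png",cv2.resize(p["color"],(768,576)))
    print(n,np.round(p["world_from_camera"],3).tolist())
    for t in ["deep","middle","shallow","cover","base","glue_gun","screwdriver","eyepiece"]:
        print(t,[(round(d["conf"],2),np.round(d["bbox"]).astype(int).tolist(),np.round(atz(p,[[(d["bbox"][0]+d["bbox"][2])/2,(d["bbox"][1]+d["bbox"][3])/2]],.03)[0,:2],3).tolist()) for d in look_for(p,t)])
E
```

```text
0.0 [ 0.14058297 -0.53096502  0.23019133] [[0.967, 0.256, -0.001], [0.256, -0.967, 0.002], [-0.0, -0.002, -1.0]] 1.0054310846697923 0.0187
top [[-0.0, -0.991, 0.133, 0.369], [-1.0, 0.002, 0.011, -0.017], [-0.011, -0.133, -0.991, 1.146], [0.0, 0.0, 0.0, 1.0]]
deep [(0.74, [87, 109, 128, 158], [0.693, 0.437]), (0.69, [141, 136, 174, 188], [0.606, 0.285]), (0.6, [185, 76, 234, 119], [0.802, 0.136])]
middle [(0.7, [175, 204, 227, 234], [0.439, 0.155])]
shallow [(0.87, [335, 254, 369, 308], [0.263, -0.273]), (0.75, [394, 127, 443, 172], [0.642, -0.48]), (0.74, [287, 195, 328, 249], [0.429, -0.151])]
cover [(0.95, [336, 135, 369, 184], [0.612, -0.285])]
base [(0.92, [246, 138, 273, 181], [0.611, -0.014]), (0.5, [93, 191, 111, 205], [0.499, 0.443]), (0.47, [289, 200, 327, 245], [0.428, -0.153])]
glue_gun [(0.63, [368, 199, 437, 253], [0.417, -0.421])]
screwdriver [(0.68, [135, 243, 153, 280], [0.318, 0.314])]
eyepiece [(0.53, [94, 190, 116, 206], [0.5, 0.435])]
scene [[-0.418, 0.659, -0.625, 1.283], [0.908, 0.31, -0.281, 0.326], [0.009, -0.685, -0.728, 0.908], [0.0, 0.0, 0.0, 1.0]]
deep [(0.88, [236, 262, 289, 324], [0.79, 0.135]), (0.65, [332, 230, 360, 285], [0.611, 0.281]), (0.59, [383, 271, 442, 338], [0.673, 0.452])]
middle [(0.8, [296, 179, 350, 213], [0.435, 0.164])]
shallow [(0.81, [73, 156, 101, 198], [0.654, -0.481]), (0.71, [203, 108, 230, 140], [0.27, -0.261])]
cover [(0.9, [128, 179, 179, 212], [0.636, -0.265])]
base [(0.86, [218, 205, 257, 251], [0.642, -0.002])]
glue_gun [(0.92, [121, 121, 171, 155], [0.432, -0.43]), (0.22, [414, 232, 432, 258], [0.491, 0.446])]
screwdriver [(0.64, [366, 180, 398, 219], [0.378, 0.315])]
eyepiece [(0.61, [412, 232, 432, 258], [0.492, 0.443])]
```

View pics/top0.png

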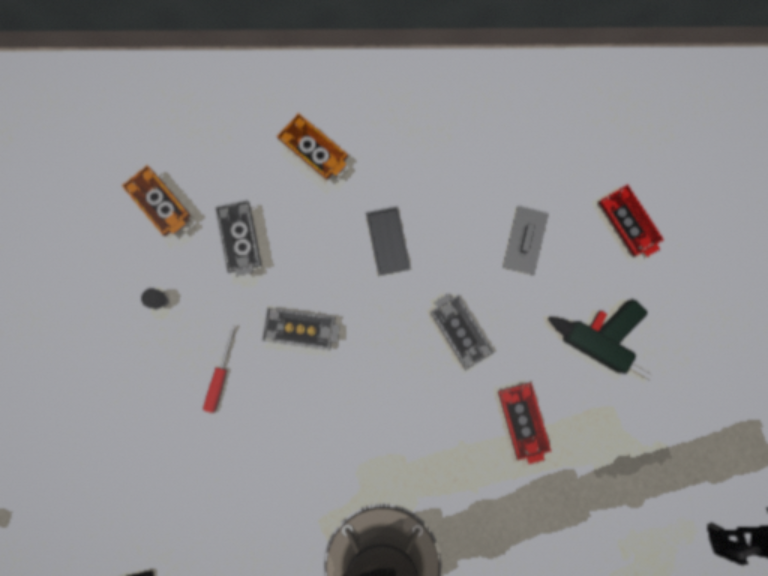

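View pics/scene0.png

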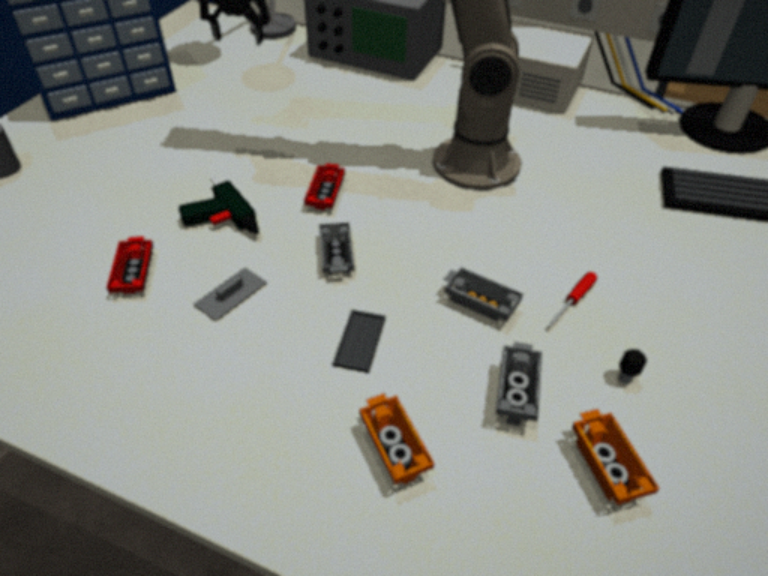

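Top view (768 px scale): grey deep with rings at (240,238), grey middle with brass at (300,328), grey shallow at (462,330), cover (526,240), base (388,240). Look-alikes: orange (157,202) and (313,147), red (630,220) and (524,422); these are excluded by colour. The tabs are at the bottom for deep, the right for middle and the upper left for shallow. Next I fit poses from the silhouettes and check the three grey totes in one enlarged crop.

```bash
cat >> h.py <<'E'
from scipy.optimize import minimize
H=dict(deep=.056,middle=.044,shallow=.034)
def box(x,y,z0,z1,cx=0): return np.array([[cx+a*x/2,b*y/2,z] for a in(-1,1) for b in(-1,1) for z in(z0,z1)])
def parts(n):
    if n in H:
        h=H[n]; return [np.r_[box(.130,.064,h-.016,h),box(.104,.040,0,.001)],box(.014,.026,h-.006,h,-.070)]
    if n=="cover": return [box(.130,.064,.005,.008),box(.056,.014,.008,.032)]
    if n=="base": return [box(.130,.066,0,.010)]
def world(X,q,z0=0):
    c,s=np.cos(q[2]),np.sin(q[2]); return np.c_[q[0]+c*X[:,0]-s*X[:,1],q[1]+s*X[:,0]+c*X[:,1],X[:,2]+z0]
SC=4
def sil(p,n,q,z0=0):
    m=np.zeros((384*SC,512*SC),np.uint8)
    for X in parts(n):
        cv2.fillConvexPoly(m,cv2.convexHull(np.clip((proj(p,world(X,q,z0))+.5)*SC,-5000,5000).round().astype(np.int32)),1)
    return m>0
def pick(p,n,xy,z=.03):
    c=[d for d in cut_out(p,n)]
    best=None
    for d in c:
        v,u=np.nonzero(d["pixels"]); w=atz(p,[[u.mean(),v.mean()]],z)[0,:2]
        e=np.hypot(*(w-xy))
        if e<.06 and (best is None or e<best[0]): best=(e,d["pixels"])
    return None if best is None else best[1]
def fit(pm,n,q0s,z0=0):
    """pm: list of (picture, mask); q0s starts"""
    ms=[(p,cv2.resize(m.astype(np.uint8),None,fx=SC,fy=SC,interpolation=cv2.INTER_NEAREST)>0) for p,m in pm]
    def cost(v):
        q=[v[0]/100,v[1]/100,v[2]/10];t=0
        for p,m in ms:
            s=sil(p,n,q,z0); t+=1-(s&m).sum()/max(1,(s|m).sum())
        return t/len(ms)
    rs=[]
    for q in q0s:
        v0=np.array([q[0]*100,q[1]*100,q[2]*10]);S=np.array([v0]+[v0+e for e in np.diag([1,1,1.5])])
        r=minimize(cost,v0,method="Nelder-Mead",options=dict(initial_simplex=S,maxfev=130,xatol=.02,fatol=1e-4));rs.append((r.fun,r.x/[100,100,10]))
    return sorted(rs,key=lambda r:r[0])
E
python3 - <<'E'
from h import *
P=[snapshot("top"),snapshot("scene")]
G=dict(deep=(.606,.285,10),middle=(.439,.155,85),shallow=(.429,-.151,-150),cover=(.612,-.285,-15),base=(.611,-.014,10))
for n,g in G.items():
    pm=[(p,pick(p,n,np.array(g[:2]))) for p in P]; pm=[(p,m) for p,m in pm if m is not None]
    if not pm: print(n,"none");continue
    y=np.radians(g[2]); st=[(*g[:2],y),(*g[:2],y+np.pi)] if n in H else [(*g[:2],y)]
    print(n,len(pm),[(round(f,3),np.round(q[:2],4).tolist(),round(np.degrees(q[2]),1)) for f,q in fit(pm,n,st)])
p=P[0]["color"]
cv2.imwrite("pics/crop.png",cv2.resize(p[125:260,135:375],(800,450),interpolation=cv2.INTER_CUBIC))
E
```

```text
deep 2 [(np.float64(0.07), [0.6137, 0.279], np.float64(12.4)), (np.float64(0.096), [0.6101, 0.2778], np.float64(192.3))]
middle 2 [(np.float64(0.06), [0.4375, 0.1592], np.float64(81.9)), (np.float64(0.098), [0.4368, 0.1549], np.float64(262.0))]
shallow 2 [(np.float64(0.075), [0.4316, -0.1527], np.float64(-148.7)), (np.float64(0.111), [0.4345, -0.1508], np.float64(30.8))]
cover 2 [(np.float64(0.068), [0.6152, -0.2851], np.float64(-14.6))]
base 2 [(np.float64(0.06), [0.6151, -0.0109], np.float64(11.2))]
```

View pics/crop.png

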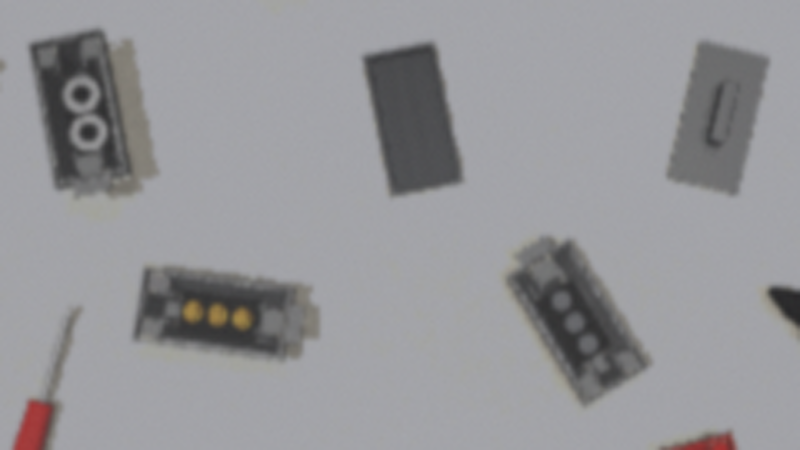

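The crop confirms the three grey totes and their tabs: rings at (85,110) with the tab at the bottom, brass at (217,315) with the tab on the right, lenses at (575,320) with the tab upper left. Now moving above the deep tote for a close look.

```bash
R='[190,325,-30],[0,0,-0.04],1'; 
python3 -m creep '[[[40,68,-10],[0,0,-0.01],1],[[60,102,-20],[0,0,-0.02],1],[[80,136,-30],[0,0,-0.04],1],[[100,170,-30],[0,0,-0.04],1],[[120,204,-30],[0,0,-0.04],1],[[140,238,-30],[0,0,-0.04],1],[[160,272,-30],[0,0,-0.04],1],[[180,306,-30],[0,0,-0.04],1],[[190,325,-30],[0,0,-0.04],1],[[190,325,-30],[0,0,-0.04],1]]'
python3 -m creep '[[[190,325,0],[0,0,0],1],[[190,325,0],[0,0,0],1],[[190,325,0],[0,0,0],1],[[190,325,0],[0,0,0],1],[[190,325,0],[0,0,0],1],[[190,325,0],[0,0,0],1],[[190,325,0],[0,0,0],1],[[190,325,0],[0,0,0],1],[[190,325,0],[0,0,0],1],[[190,325,0],[0,0,0],1]]'
python3 -m creep '[[[93,160,0],[0,0,0],1],[[93,160,0],[0,0,0],1],[[93,160,0],[0,0,0],1],[[93,160,0],[0,0,0],1],[[93,160,0],[0,0,0],1],[[93,160,0],[0,0,0],1],[[93,160,0],[0,0,0],1]]'
cat > w.py <<'E'
from h import *
import sys
def yaw(): R=np.array(observe()["orientation"]); return np.degrees(np.arctan2(R[1,0],R[0,0]))
def look(n,g,z0=0,save=None,cams=("wrist",)):
    pm=[];
    for c in cams:
        p=snapshot(c); m=pick(p,n,np.array(g[:2]),z0+.02)
        if m is not None: pm.append((p,m))
        else: print("not found",c)
        if save and c=="wrist":
            cv2.imwrite(f"pics/{save}.png",p["color"])
    s=observe();print("t",round(s["t"],2),"tcp",np.round(s["eef_pos"],4),"yaw",round(yaw(),1),"F",np.round(s["contact_force"],1))
    if pm:
        f,q=fit(pm,n,[(g[0],g[1],np.radians(g[2]))],z0)[0]; print(n,round(f,3),np.round(q[:2],4),round(np.degrees(q[2]),1))
if __name__=="__main__":
    a=sys.argv; look(a[1],[float(v) for v in a[2:5]],float(a[5]),a[6] if len(a)>6 else None)
E
python3 w.py deep .614 .279 12.4 0 w1
```

```text
t: 2.33
eef_pos: [0.3348, -0.1989, 0.2019]
orientation: [[0.973, 0.23, 0.003], [0.23, -0.973, 0.003], [0.004, -0.002, -1.0]]
contact_force: [0.6, 0.7, 0.1]
finger_gap: 1.0
grip_force: 0.0
t: 3.17
eef_pos: [0.5225, 0.1285, 0.2012]
orientation: [[0.974, 0.228, 0.002], [0.228, -0.974, 0.009], [0.004, -0.009, -1.0]]
contact_force: [-0.2, 1.4, 0.7]
finger_gap: 0.998
grip_force: 0.0
t: 3.75
eef_pos: [0.6135, 0.2792, 0.2003]
orientation: [[0.976, 0.219, -0.002], [0.219, -0.976, -0.0], [-0.002, -0.0, -1.0]]
contact_force: [0.5, -0.9, -0.3]
finger_gap: 1.0
grip_force: 0.0
t 3.85 tcp [0.614  0.2765 0.2011] yaw 12.5 F [ 0.1 -1.4  0.1]
deep 0.041 [0.6154 0.2793] 11.9
```

View pics/w1.png

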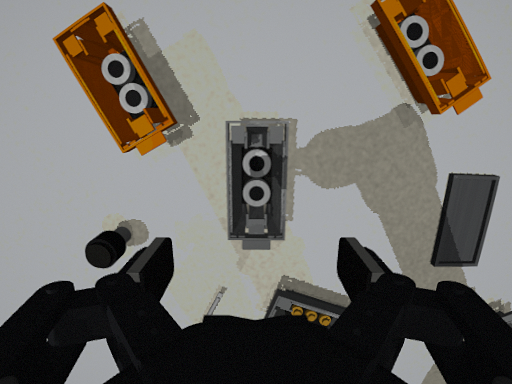

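```bash
python3 -m creep '[[[1,1,-40],[0,0,0],1],[[1,1,-80],[0,0,0],1],[[1,1,-115],[0,0,0],1],[[1,1,-145],[0,0,0],1],[[1,1,-165],[0,0,0],1],[[1,1,-175],[0,0,0],1],[[1,1,-175],[0,0,0],1]]'
python3 -m creep '[[[0,0,0],[0,0,0],0.3],[[0,0,0],[0,0,0],0.3],[[0,0,0],[0,0,0],0.3],[[0,0,0],[0,0,0],0.3],[[0,0,0],[0,0,0],0.3],[[0,0,0],[0,0,0],0.3]]' 45
```

```text
t: 4.43
eef_pos: [0.6134, 0.2759, 0.0238]
orientation: [[0.977, 0.215, -0.004], [0.215, -0.977, -0.004], [-0.005, 0.003, -1.0]]
contact_force: [-0.2, -0.4, 0.3]
finger_gap: 0.998
grip_force: 0.0
t: 4.93
eef_pos: [0.6167, 0.2797, 0.0292]
orientation: [[0.976, 0.216, 0.005], [0.216, -0.976, 0.001], [0.005, -0.0, -1.0]]
contact_force: [1.1, -2.9, 6.9]
finger_gap: 0.736
grip_force: 51.7
```

```bash
python3 -m creep '[[[0,0,6],[0,0,0],0.3],[[0,0,20],[0,0,0],0.3],[[0,0,45],[0,0,0],0.3],[[0,-10,75],[0,0,0],0.3],[[0,-30,100],[0,0,0],0.3],[[0,-55,120],[0,0,0],0.3],[[0,-75,125],[0,0,0],0.3],[[0,-85,125],[0,0,0],0.3],[[0,-90,125],[0,0,0],0.3],[[0,-90,125],[0,0,0],0.3]]'
python3 w.py base .615 -.011 11.2 0 w2
```

```text
t: 5.77
eef_pos: [0.6141, 0.1878, 0.1501]
orientation: [[0.977, 0.215, -0.003], [0.215, -0.977, -0.001], [-0.003, 0.001, -1.0]]
contact_force: [0.2, -0.9, -3.2]
finger_gap: 0.74
grip_force: 50.7
t 5.87 tcp [0.6134 0.1909 0.15  ] yaw 12.7 F [-0.2  1.1 -4.1]
base 0.025 [ 0.6165 -0.0102] 11.5
```

View pics/w2.png

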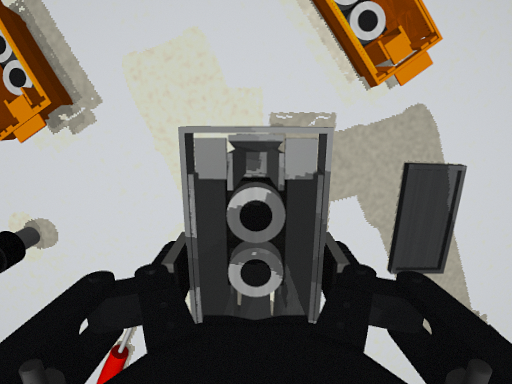

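```bash
python3 -m creep '[[[0,-15,0],[0,0,-0.005],0.3],[[0,-45,0],[0,0,-0.01],0.3],[[1,-80,0],[0,0,-0.018],0.3],[[1,-115,0],[0,0,-0.018],0.3],[[1,-150,-5],[0,0,-0.018],0.3],[[1,-178,-20],[0,0,-0.018],0.3],[[1,-193,-40],[0,0,-0.018],0.3],[[1,-199,-60],[0,0,-0.018],0.3],[[1,-199,-75],[0,0,-0.018],0.3],[[1,-199,-85],[0,0,-0.018],0.3]]'
python3 -m creep '[[[0,0,-8],[0,0,0],0.3],[[0,0,-16],[0,0,0],0.3],[[0,0,-24],[0,0,0],0.3],[[0,0,-30],[0,0,0],0.3],[[0,0,-34],[0,0,0],0.3],[[0,0,-36],[0,0,0],0.3],[[0,0,-36],[0,0,0],0.3]]'
python3 - <<'E'
from h import *
p=snapshot("scene");cv2.imwrite("pics/s1.png",cv2.resize(p["color"][170:280,170:310],(800,600),interpolation=cv2.INTER_CUBIC))
E
```

```text
t: 6.7
eef_pos: [0.614, -0.0084, 0.0632]
orientation: [[0.98, 0.201, -0.005], [0.201, -0.98, 0.002], [-0.004, -0.003, -1.0]]
contact_force: [0.2, 0.5, -3.8]
finger_gap: 0.739
grip_force: 50.7
t: 7.28
eef_pos: [0.6157, -0.009, 0.0332]
orientation: [[0.98, 0.2, 0.0], [0.2, -0.98, -0.001], [-0.0, 0.001, -1.0]]
contact_force: [-5.6, -0.1, 9.2]
finger_gap: 0.741
grip_force: 52.1
```

View pics/s1.png

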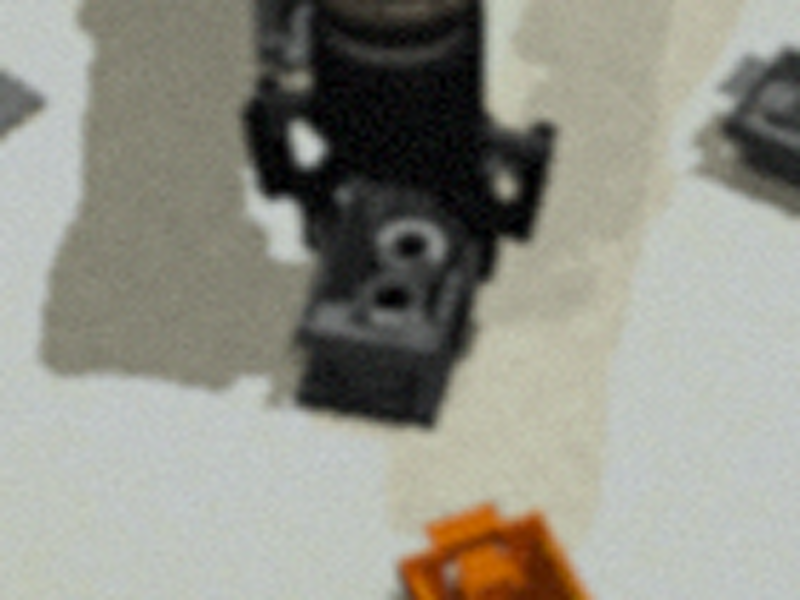

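```bash
for i in 1 2 3; do python3 -m creep '[[[0,0,0],[0,0,0],0.3]]' | grep -E "eef|contact"; done
```

```text
eef_pos: [0.6157, -0.009, 0.0331]
contact_force: [-6.3, -0.5, 8.5]
eef_pos: [0.6157, -0.0089, 0.0331]
contact_force: [-5.9, -0.4, 8.4]
eef_pos: [0.6157, -0.0089, 0.0331]
contact_force: [-6.3, -1.4, 7.9]
```

```bash
python3 -m creep '[[[0,0,0],[0,0,0],0.8],[[0,0,0],[0,0,0],1],[[0,0,0],[0,0,0],1],[[0,0,0],[0,0,0],1],[[0,0,15],[0,0,0],1],[[0,0,50],[0,0,0],1],[[0,0,90],[0,0,0],1],[[0,0,130],[0,0,0],1],[[0,0,165],[0,0,0],1],[[0,0,170],[0,0,0],1]]'
python3 -m creep '[[[0,0,0],[0,0,0],1]]' | grep -E "eef"
python3 w.py deep .6165 -.01 11.3 .004 w3
```

```text
t: 8.42
eef_pos: [0.6202, -0.0086, 0.2086]
orientation: [[0.98, 0.199, 0.015], [0.199, -0.98, 0.001], [0.015, 0.002, -1.0]]
contact_force: [0.2, 1.3, 0.5]
finger_gap: 0.998
grip_force: 0.0
eef_pos: [0.6182, -0.0091, 0.2042]
t 8.6 tcp [ 0.6153 -0.0099  0.1994] yaw 11.5 F [ 0.1 -0.4 -0.4]
deep 0.037 [ 0.6144 -0.0088] 11.2
```

View pics/w3.png

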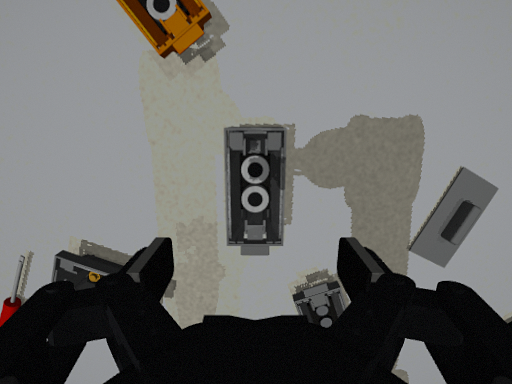

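```bash
python3 -m creep '[[[-18,17,0],[0,0,0.123],1],[[-36,34,0],[0,0,0.246],1],[[-54,51,0],[0,0,0.369],1],[[-72,68,0],[0,0,0.492],1],[[-90,85,0],[0,0,0.615],1],[[-108,102,0],[0,0,0.738],1],[[-126,119,0],[0,0,0.861],1],[[-144,136,0],[0,0,0.984],1],[[-162,153,0],[0,0,1.107],1],[[-178,169,0],[0,0,1.23],1]]'
python3 -m creep '[[[0,0,0],[0,0,0],1],[[0,0,0],[0,0,0],1]]'
python3 w.py middle .4375 .1592 81.9 0 w4
```

```text
t: 9.43
eef_pos: [0.4351, 0.1594, 0.1981]
orientation: [[0.133, 0.991, -0.005], [0.991, -0.133, -0.001], [-0.002, -0.004, -1.0]]
contact_force: [-0.2, 0.4, 0.0]
finger_gap: 0.999
grip_force: 0.0
t: 9.6
eef_pos: [0.436, 0.1594, 0.1987]
orientation: [[0.138, 0.99, -0.003], [0.99, -0.138, -0.001], [-0.002, -0.003, -1.0]]
contact_force: [1.0, -0.7, 0.3]
finger_gap: 1.0
grip_force: 0.0
t 9.7 tcp [0.4379 0.1578 0.1991] yaw 81.8 F [-0.7 -0.5 -0.2]
middle 0.035 [0.4384 0.1607] 81.8
```

View pics/w4.png

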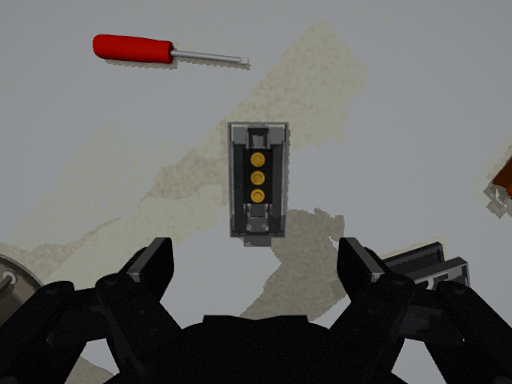

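```bash
python3 -m creep '[[[0,1,-40],[0,0,0],1],[[0,1,-80],[0,0,0],1],[[0,1,-118],[0,0,0],1],[[0,1,-148],[0,0,0],1],[[0,1,-170],[0,0,0],1],[[0,1,-182],[0,0,0],1],[[0,1,-185],[0,0,0],1],[[0,1,-185],[0,0,0],1]]'
python3 -m creep '[[[0,0,0],[0,0,0],0.3],[[0,0,0],[0,0,0],0.3],[[0,0,0],[0,0,0],0.3],[[0,0,0],[0,0,0],0.3],[[0,0,0],[0,0,0],0.3],[[0,0,0],[0,0,0],0.3],[[0,0,0],[0,0,0],0.3]]' 40
```

```text
t: 10.37
eef_pos: [0.438, 0.1597, 0.0147]
orientation: [[0.141, 0.99, -0.001], [0.99, -0.141, -0.0], [-0.0, -0.001, -1.0]]
contact_force: [0.1, 0.7, 1.0]
finger_gap: 0.995
grip_force: 0.0
t: 10.95
eef_pos: [0.4392, 0.1609, 0.017]
orientation: [[0.14, 0.99, 0.003], [0.99, -0.14, 0.001], [0.001, 0.003, -1.0]]
contact_force: [-1.0, 0.5, 6.5]
finger_gap: 0.739
grip_force: 45.3
```

```bash
python3 -m creep '[[[0,0,6],[0,0,0],0.3],[[0,0,20],[0,0,0],0.3],[[0,0,45],[0,0,0.04],0.3],[[3,-3,75],[0,0,0.12],0.3],[[8,-8,100],[0,0,0.23],0.3],[[16,-16,115],[0,0,0.35],0.3],[[26,-26,120],[0,0,0.47],0.3],[[38,-37,120],[0,0,0.59],0.3],[[50,-48,120],[0,0,0.71],0.3],[[62,-60,120],[0,0,0.83],0.3]]'
python3 -m creep '[[[13,-13,0],[0,0,0.12],0.3],[[27,-26,0],[0,0,0.24],0.3],[[41,-39,0],[0,0,0.36],0.3],[[55,-52,0],[0,0,0.48],0.3],[[69,-65,0],[0,0,0.6],0.3],[[82,-78,0],[0,0,0.72],0.3],[[94,-90,0],[0,0,0.84],0.3],[[104,-100,0],[0,0,0.96],0.3],[[111,-107,0],[0,0,1.05],0.3],[[114,-110,0],[0,0,1.08],0.3]]'
python3 -m creep '[[[0,0,0],[0,0,0],0.3],[[0,0,0],[0,0,0],0.3]]'
python3 w.py deep .6144 -.0088 11.2 .004 w5
```

```text
t: 11.78
eef_pos: [0.4999, 0.0993, 0.1356]
orientation: [[-0.641, 0.767, 0.0], [0.767, 0.641, -0.001], [-0.001, -0.001, -1.0]]
contact_force: [-0.8, 0.4, -3.1]
finger_gap: 0.737
grip_force: 45.2
t: 12.62
eef_pos: [0.6145, -0.0126, 0.1344]
orientation: [[-0.98, -0.198, -0.001], [-0.198, 0.98, -0.001], [0.001, -0.001, -1.0]]
contact_force: [0.3, -0.1, -2.9]
finger_gap: 0.74
grip_force: 45.2
t: 12.78
eef_pos: [0.6133, -0.0101, 0.1349]
orientation: [[-0.981, -0.196, -0.001], [-0.196, 0.981, 0.0], [0.001, 0.0, -1.0]]
contact_force: [-0.2, 0.7, -2.5]
finger_gap: 0.74
grip_force: 45.2
not found wrist
t 12.88 tcp [ 0.6131 -0.0093  0.1353] yaw -168.6 F [-0.2  0.6 -2.4]
```

View pics/w5.png

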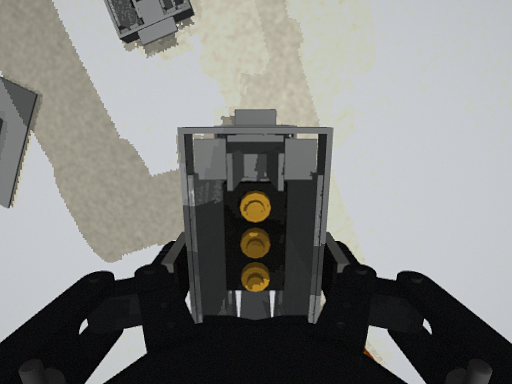

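```bash
python3 -m creep '[[[0,1,-15],[0,0,0],0.3],[[0,1,-30],[0,0,0],0.3],[[0,1,-42],[0,0,0],0.3],[[0,1,-50],[0,0,0],0.3],[[0,1,-56],[0,0,0],0.3],[[0,1,-60],[0,0,0],0.3],[[0,1,-63],[0,0,0],0.3],[[0,1,-65],[0,0,0],0.3],[[0,1,-65],[0,0,0],0.3]]'
python3 -m creep '[[[0,0,-1],[0,0,0],0.3],[[0,0,-1],[0,0,0],0.3]]'
python3 - <<'E'
from h import *
p=snapshot("scene");cv2.imwrite("pics/s2.png",cv2.resize(p["color"][170:280,170:310],(800,600),interpolation=cv2.INTER_CUBIC))
E
```

```text
t: 13.63
eef_pos: [0.6141, -0.0084, 0.0711]
orientation: [[-0.98, -0.198, 0.001], [-0.198, 0.98, 0.0], [-0.001, 0.0, -1.0]]
contact_force: [-1.7, -0.6, 0.6]
finger_gap: 0.737
grip_force: 45.4
t: 13.8
eef_pos: [0.6141, -0.0084, 0.0711]
orientation: [[-0.98, -0.198, 0.001], [-0.198, 0.98, -0.0], [-0.001, -0.0, -1.0]]
contact_force: [-2.7, -0.3, 5.5]
finger_gap: 0.74
grip_force: 46.0
```

View pics/s2.png

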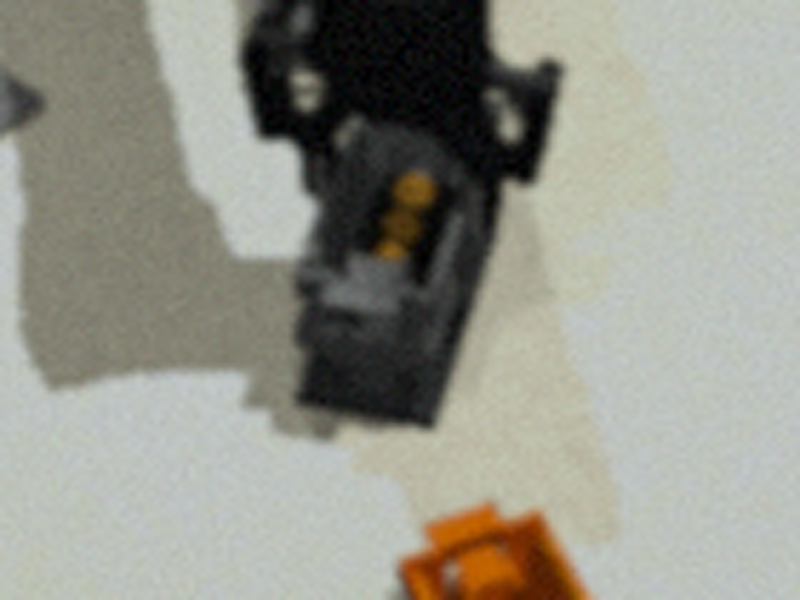

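The middle tote is on the ledges: the TCP rose exactly 54 mm from its height at the bench grasp, contact is about 8 N, and its tab is at the far end (360,285). Releasing.

```bash
python3 -m creep '[[[0,0,0],[0,0,0],0.8],[[0,0,0],[0,0,0],1],[[0,0,0],[0,0,0],1],[[0,0,0],[0,0,0],1],[[0,0,12],[0,0,0],1],[[0,0,45],[0,0,0],1],[[0,0,80],[0,0,0],1],[[0,0,115],[0,0,0],1],[[0,0,133],[0,0,0],1],[[0,0,133],[0,0,0],1]]'
python3 -m creep '[[[0,0,0],[0,0,0],1],[[0,0,0],[0,0,0],1]]' | grep -E "eef"
python3 w.py middle .6144 -.0088 191.2 .054 w6
```

```text
t: 14.68
eef_pos: [0.6164, -0.0066, 0.2091]
orientation: [[-0.98, -0.198, 0.011], [-0.198, 0.98, 0.002], [-0.011, 0.0, -1.0]]
contact_force: [0.8, 0.0, 0.3]
finger_gap: 0.997
grip_force: 0.0
eef_pos: [0.6134, -0.009, 0.2019]
t 14.95 tcp [ 0.613  -0.0092  0.2008] yaw -168.6 F [ 0.5 -0.  -0.3]
middle 0.058 [ 0.617  -0.0078] 192.0
```

View pics/w6.png

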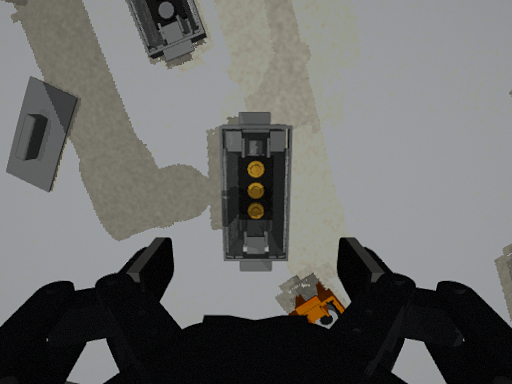

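```bash
python3 -m creep '[[[-18,-14,0],[0,0,0.04],1],[[-45,-36,0],[0,0,0.1],1],[[-75,-59,0],[0,0,0.16],1],[[-105,-83,0],[0,0,0.22],1],[[-135,-107,0],[0,0,0.28],1],[[-160,-127,0],[0,0,0.32],1],[[-175,-138,0],[0,0,0.345],1],[[-182,-144,0],[0,0,0.35],1],[[-182,-144,0],[0,0,0.35],1],[[-182,-144,0],[0,0,0.35],1]]'
python3 w.py shallow .4316 -.1527 -148.7 0 w7
```

```text
t: 15.78
eef_pos: [0.4312, -0.1531, 0.2017]
orientation: [[-0.854, -0.52, -0.001], [-0.52, 0.854, 0.001], [0.001, 0.001, -1.0]]
contact_force: [-0.0, 0.9, 0.7]
finger_gap: 1.003
grip_force: 0.0
t 15.88 tcp [ 0.4323 -0.1517  0.2021] yaw -148.4 F [-0.4  0.1  0. ]
shallow 0.042 [ 0.4327 -0.152 ] -149.2
```

View pics/w7.png

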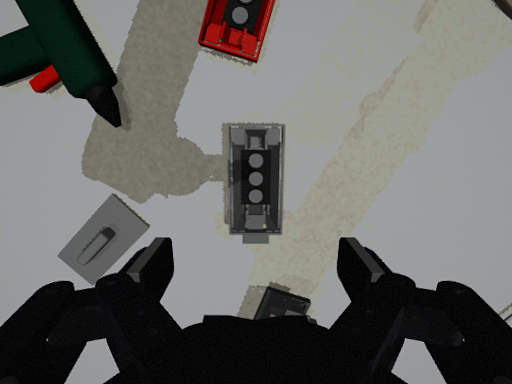

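```bash
python3 -m creep '[[[1,1,-40],[0,0,-0.01],1],[[1,1,-80],[0,0,-0.01],1],[[1,1,-120],[0,0,-0.01],1],[[1,1,-152],[0,0,-0.01],1],[[1,1,-176],[0,0,-0.01],1],[[1,1,-190],[0,0,-0.01],1],[[1,1,-196],[0,0,-0.01],1],[[1,1,-196],[0,0,-0.01],1]]'
python3 -m creep '[[[0,0,0],[0,0,0],0.3],[[0,0,0],[0,0,0],0.3],[[0,0,0],[0,0,0],0.3],[[0,0,0],[0,0,0],0.3],[[0,0,0],[0,0,0],0.3],[[0,0,0],[0,0,0],0.3],[[0,0,0],[0,0,0],0.3]]' 35
```

```text
t: 16.55
eef_pos: [0.4325, -0.15, 0.005]
orientation: [[-0.857, -0.516, -0.002], [-0.516, 0.857, 0.003], [0.001, 0.003, -1.0]]
contact_force: [0.5, 0.9, 0.0]
finger_gap: 1.001
grip_force: 0.0
t: 17.13
eef_pos: [0.4344, -0.1516, 0.0077]
orientation: [[-0.858, -0.514, 0.003], [-0.514, 0.858, -0.001], [-0.003, -0.002, -1.0]]
contact_force: [0.3, 1.6, 7.2]
finger_gap: 0.741
grip_force: 39.6
```

```bash
python3 -m creep '[[[0,0,6],[0,0,0],0.3],[[0,0,20],[0,0,0],0.3],[[0,0,48],[0,0,-0.04],0.3],[[0,0,80],[0,0,-0.12],0.3],[[0,0,110],[0,0,-0.24],0.3],[[0,0,135],[0,0,-0.36],0.3],[[0,0,150],[0,0,-0.48],0.3],[[3,2,158],[0,0,-0.6],0.3],[[8,6,160],[0,0,-0.72],0.3],[[14,11,160],[0,0,-0.84],0.3]]'
python3 -m creep '[[[7,6,0],[0,0,-0.12],0.3],[[15,12,0],[0,0,-0.24],0.3],[[23,18,0],[0,0,-0.36],0.3],[[31,24,0],[0,0,-0.48],0.3],[[39,30,0],[0,0,-0.6],0.3],[[47,36,0],[0,0,-0.72],0.3],[[55,42,0],[0,0,-0.84],0.3],[[63,49,0],[0,0,-0.96],0.3],[[71,55,0],[0,0,-1.08],0.3],[[79,61,0],[0,0,-1.2],0.3]]'
python3 -m creep '[[[9,7,0],[0,0,-0.12],0.3],[[18,14,0],[0,0,-0.24],0.3],[[27,21,0],[0,0,-0.36],0.3],[[36,29,0],[0,0,-0.48],0.3],[[45,36,0],[0,0,-0.6],0.3],[[54,43,0],[0,0,-0.72],0.3],[[62,50,0],[0,0,-0.84],0.3],[[70,56,0],[0,0,-0.96],0.3],[[76,61,0],[0,0,-1.08],0.3],[[81,65,0],[0,0,-1.2],0.3]]'
python3 -m creep '[[[4,3,0],[0,0,-0.1],0.3],[[7,5,0],[0,0,-0.18],0.3],[[8,6,0],[0,0,-0.23],0.3],[[8,6,0],[0,0,-0.24],0.3],[[8,6,0],[0,0,-0.24],0.3],[[8,6,0],[0,0,-0.24],0.3]]'
python3 w.py middle .615 -.008 191.2 .054 w8
```

```text
t: 17.97
eef_pos: [0.4463, -0.1417, 0.1671]
orientation: [[-0.953, 0.304, -0.0], [0.304, 0.953, -0.002], [-0.001, -0.002, -1.0]]
contact_force: [0.7, 0.6, -2.4]
finger_gap: 0.742
grip_force: 39.5
t: 18.8
eef_pos: [0.525, -0.0796, 0.1659]
orientation: [[-0.064, 0.998, -0.002], [0.998, 0.064, -0.0], [-0.0, -0.002, -1.0]]
contact_force: [-0.3, -0.5, -1.6]
finger_gap: 0.743
grip_force: 39.5
t: 19.63
eef_pos: [0.6062, -0.0143, 0.1657]
orientation: [[0.907, 0.422, -0.002], [0.422, -0.907, 0.0], [-0.002, -0.001, -1.0]]
contact_force: [-0.4, 0.0, -1.4]
finger_gap: 0.743
grip_force: 39.5
t: 20.13
eef_pos: [0.6142, -0.0091, 0.166]
orientation: [[0.98, 0.2, -0.001], [0.2, -0.98, -0.0], [-0.001, -0.0, -1.0]]
contact_force: [0.5, 0.6, -2.1]
finger_gap: 0.742
grip_force: 39.5
not found wrist
t 20.23 tcp [ 0.6144 -0.0091  0.1661] yaw 11.5 F [ 0.7 -0.2 -1.1]
```

View pics/w8.png

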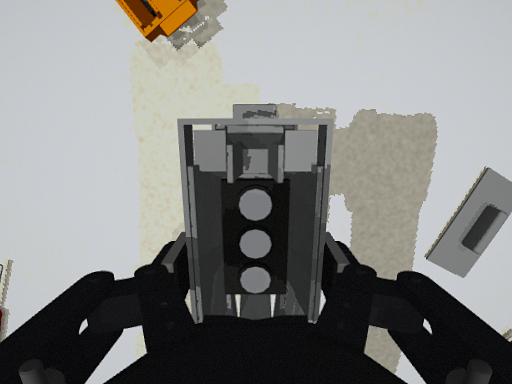

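```bash
python3 -m creep '[[[0,0,-15],[0,0,0],0.3],[[0,0,-30],[0,0,0],0.3],[[0,0,-43],[0,0,0],0.3],[[0,0,-52],[0,0,0],0.3],[[0,0,-58],[0,0,0],0.3],[[0,0,-62],[0,0,0],0.3],[[0,0,-65],[0,0,0],0.3],[[0,0,-67],[0,0,0],0.3],[[0,0,-67],[0,0,0],0.3]]'
python3 -m creep '[[[0,0,-1],[0,0,0],0.3],[[0,0,-1],[0,0,0],0.3]]'
```

```text
t: 20.98
eef_pos: [0.6153, -0.0086, 0.1]
orientation: [[0.98, 0.2, 0.001], [0.2, -0.98, 0.0], [0.001, 0.0, -1.0]]
contact_force: [-0.8, 0.1, -1.1]
finger_gap: 0.743
grip_force: 39.6
t: 21.15
eef_pos: [0.6155, -0.0085, 0.0997]
orientation: [[0.98, 0.2, 0.002], [0.2, -0.98, -0.0], [0.002, 0.0, -1.0]]
contact_force: [-2.0, 0.6, 4.0]
finger_gap: 0.743
grip_force: 40.1
```

Seated: the TCP is 92 mm above its bench grasp height. Releasing.

```bash
python3 -m creep '[[[0,0,0],[0,0,0],0.8],[[0,0,0],[0,0,0],1],[[0,0,0],[0,0,0],1],[[0,0,0],[0,0,0],1],[[0,0,12],[0,0,0],1],[[0,0,45],[0,0,0],1],[[0,0,80],[0,0,0],1],[[0,0,115],[0,0,0],1],[[0,0,143],[0,0,0],1],[[0,0,143],[0,0,0],1]]'
python3 -m creep '[[[0,0,0],[0,0,0],1],[[0,0,0],[0,0,0],1]]' | grep -E "eef"
python3 w.py shallow .615 -.0085 11.4 .092 w9
python3 w.py cover .6152 -.2851 -14.6 0
```

```text
t: 21.98
eef_pos: [0.6188, -0.0079, 0.2503]
orientation: [[0.98, 0.199, 0.015], [0.199, -0.98, 0.001], [0.015, 0.002, -1.0]]
contact_force: [1.6, 0.5, 1.0]
finger_gap: 0.997
grip_force: 0.0
eef_pos: [0.6144, -0.0087, 0.2412]
t 22.25 tcp [ 0.6137 -0.0089  0.2396] yaw 11.5 F [-0.3 -0.5 -1.1]
shallow 0.047 [ 0.6185 -0.0072] 11.7
t 22.35 tcp [ 0.6138 -0.0089  0.2396] yaw 11.5 F [-0.6 -0.2 -0.1]
cover 0.026 [ 0.6162 -0.2844] -14.7
```

View pics/w9.png

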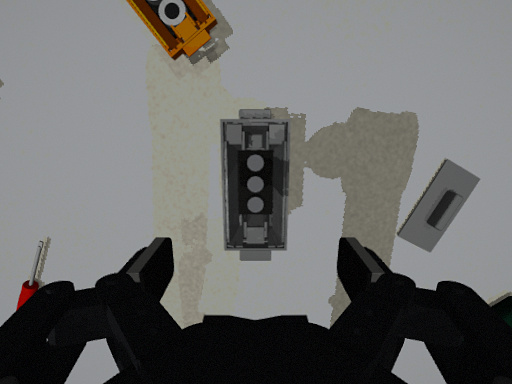

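```bash
python3 -m creep '[[[0,-20,0],[0,0,-0.06],0.2],[[0,-55,0],[0,0,-0.16],-0.2],[[0,-92,0],[0,0,-0.26],-0.2],[[1,-130,0],[0,0,-0.36],-0.2],[[1,-168,0],[0,0,-0.44],-0.2],[[1,-205,-15],[0,0,-0.455],-0.2],[[1,-238,-40],[0,0,-0.455],-0.2],[[1,-262,-70],[0,0,-0.455],-0.2],[[1,-275,-90],[0,0,-0.455],-0.2],[[1,-275,-90],[0,0,-0.455],-0.2]]'
python3 -m creep '[[[0,0,0],[0,0,0],-0.2],[[0,0,0],[0,0,0],-0.2]]'
python3 w.py cover .6162 -.2844 -14.7 0 w10
python3 - <<'E'
from h import *
E
```

```text
t: 23.18
eef_pos: [0.6095, -0.2897, 0.1438]
orientation: [[0.965, -0.261, -0.014], [-0.261, -0.965, 0.0], [-0.013, 0.003, -1.0]]
contact_force: [-0.9, -1.4, -1.2]
finger_gap: 0.398
grip_force: 0.0
t: 23.35
eef_pos: [0.617, -0.282, 0.1526]
orientation: [[0.968, -0.25, 0.002], [-0.25, -0.968, 0.001], [0.002, -0.002, -1.0]]
contact_force: [0.2, -0.1, 1.0]
finger_gap: 0.399
grip_force: 0.0
t 23.45 tcp [ 0.6179 -0.2814  0.154 ] yaw -14.4 F [0.4 0.6 0.7]
cover 0.023 [ 0.617  -0.2835] -15.1
```

View pics/w10.png

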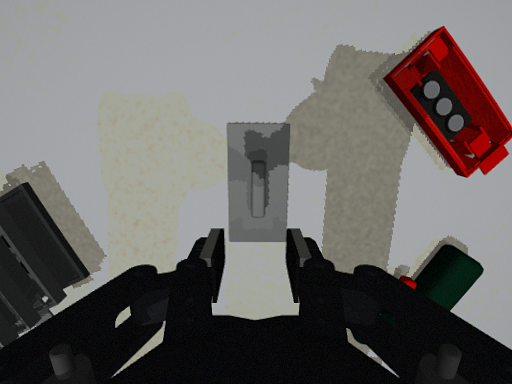

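```bash
python3 -m creep '[[[1,0,-30],[0,0,-0.005],-0.2],[[1,0,-62],[0,0,-0.005],-0.2],[[1,0,-90],[0,0,-0.005],-0.2],[[1,0,-112],[0,0,-0.005],-0.2],[[1,0,-126],[0,0,-0.005],-0.2],[[1,0,-133],[0,0,-0.005],-0.2],[[1,0,-137],[0,0,-0.005],-0.2],[[1,0,-137],[0,0,-0.005],-0.2]]'
python3 -m creep '[[[0,0,0],[0,0,0],-0.6],[[0,0,0],[0,0,0],-0.9],[[0,0,0],[0,0,0],-0.9],[[0,0,0],[0,0,0],-0.9],[[0,0,0],[0,0,0],-0.9],[[0,0,0],[0,0,0],-0.9]]' 25
```

```text
t: 24.12
eef_pos: [0.6178, -0.2829, 0.0152]
orientation: [[0.967, -0.255, 0.001], [-0.255, -0.967, -0.0], [0.001, -0.0, -1.0]]
contact_force: [0.4, -0.5, 0.6]
finger_gap: 0.396
grip_force: 0.0
t: 24.62
eef_pos: [0.6183, -0.2842, 0.0165]
orientation: [[0.967, -0.256, 0.004], [-0.256, -0.967, -0.001], [0.004, 0.0, -1.0]]
contact_force: [-0.7, 0.8, 5.8]
finger_gap: 0.156
grip_force: 26.7
```

```bash
python3 -m creep '[[[0,0,5],[0,0,0],-0.9],[[0,0,18],[0,0,0],-0.9],[[0,0,42],[0,0,0],-0.9],[[0,0,75],[0,0,0],-0.9],[[0,0,110],[0,0,0],-0.9],[[0,8,138],[0,0,0.03],-0.9],[[0,24,155],[0,0,0.08],-0.9],[[0,48,160],[0,0,0.13],-0.9],[[0,76,160],[0,0,0.18],-0.9],[[0,104,160],[0,0,0.23],-0.9]]'
python3 -m creep '[[[0,28,0],[0,0,0.05],-0.9],[[0,56,0],[0,0,0.1],-0.9],[[0,84,0],[0,0,0.15],-0.9],[[0,110,0],[0,0,0.19],-0.9],[[0,134,0],[0,0,0.22],-0.9],[[0,154,0],[0,0,0.23],-0.9],[[0,167,0],[0,0,0.23],-0.9],[[0,172,0],[0,0,0.23],-0.9],[[0,172,0],[0,0,0.23],-0.9],[[0,172,0],[0,0,0.23],-0.9]]'
python3 w.py shallow .616 -.008 11.4 .092 w11
```

```text
t: 25.45
eef_pos: [0.6161, -0.1773, 0.1743]
orientation: [[1.0, -0.026, -0.001], [-0.026, -1.0, 0.001], [-0.001, -0.001, -1.0]]
contact_force: [0.5, 0.9, -1.9]
finger_gap: 0.158
grip_force: 25.8
t: 26.28
eef_pos: [0.6165, -0.009, 0.1739]
orientation: [[0.98, 0.199, -0.001], [0.199, -0.98, -0.002], [-0.001, 0.001, -1.0]]
contact_force: [-0.6, -1.1, -0.7]
finger_gap: 0.156
grip_force: 25.8
not found wrist
t 26.38 tcp [ 0.6168 -0.0103  0.174 ] yaw 11.3 F [ 0.2 -0.6  0. ]
```

View pics/w11.png

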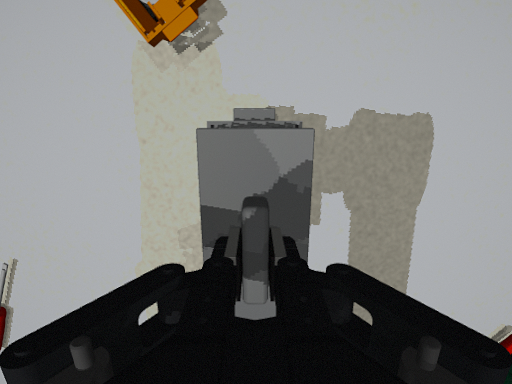

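```bash
python3 -m creep '[[[0,1,-10],[0,0,0],-0.9],[[0,1,-19],[0,0,0],-0.9],[[0,1,-26],[0,0,0],-0.9],[[0,1,-30],[0,0,0],-0.9],[[0,1,-33],[0,0,0],-0.9],[[0,1,-35],[0,0,0],-0.9],[[0,1,-37],[0,0,0],-0.9],[[0,1,-38],[0,0,0],-0.9],[[0,1,-39],[0,0,0],-0.9],[[0,1,-39],[0,0,0],-0.9]]'
python3 -m creep '[[[0,0,-1],[0,0,0],-0.9],[[0,0,-1],[0,0,0],-0.9]]'
python3 - <<'E'
from h import *
p=snapshot("scene");cv2.imwrite("pics/s3.png",cv2.resize(p["color"][160:270,170:310],(800,600),interpolation=cv2.INTER_CUBIC))
E
```

```text
t: 27.22
eef_pos: [0.6169, -0.0066, 0.1373]
orientation: [[0.98, 0.2, 0.001], [0.2, -0.98, -0.0], [0.001, 0.001, -1.0]]
contact_force: [-2.8, -0.2, 6.4]
finger_gap: 0.153
grip_force: 26.7
t: 27.38
eef_pos: [0.617, -0.0067, 0.1373]
orientation: [[0.98, 0.199, 0.002], [0.199, -0.98, -0.001], [0.001, 0.001, -1.0]]
contact_force: [-6.4, -0.6, 10.3]
finger_gap: 0.156
grip_force: 27.2
```

View pics/s3.png

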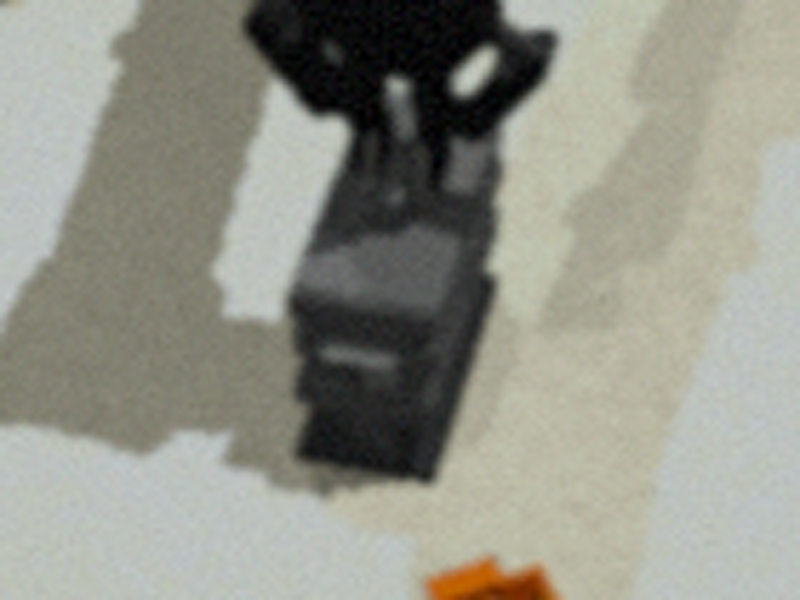

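The TCP reads 0.1373 m against 0.1375 m expected, so the cover is fully seated. The stack looks square, with the middle tab at (355,355). Releasing and checking.

```bash
python3 -m creep '[[[0,0,1],[0,0,0],-0.6],[[0,0,1],[0,0,0],-0.3],[[0,0,1],[0,0,0],-0.2],[[0,0,1],[0,0,0],-0.2],[[0,0,8],[0,0,0],-0.2],[[0,0,30],[0,0,0],-0.2],[[0,0,60],[0,0,0],-0.2],[[0,0,90],[0,0,0],-0.2],[[0,0,100],[0,0,0],-0.2],[[0,0,100],[0,0,0],-0.2]]'
python3 -m creep '[[[-50,-30,0],[0,0,0],-0.2],[[-100,-60,0],[0,0,0],-0.2],[[-150,-90,0],[0,0,0],-0.2],[[-200,-120,0],[0,0,0],-0.2],[[-200,-120,0],[0,0,0],-0.2],[[-200,-120,0],[0,0,0],-0.2],[[-200,-120,0],[0,0,0],-0.2]]'
python3 - <<'E'
from h import *
p=snapshot("scene");q=[.617,-.008,np.radians(11.4)]
a=p["color"];cv2.imwrite("pics/s4.png",cv2.resize(a[150:270,160:320],(800,600),interpolation=cv2.INTER_CUBIC))
m=pick(p,"cover",np.array(q[:2]),.13)
for z in (.109,.121,.133):
    if m is not None:
        f,r=fit([(p,m)],"cover",[q],z)[0];print(z,round(f,3),r)
t=snapshot("top")
for P in (t,p):
    for n in("glue_gun","screwdriver","eyepiece"):print(n,[np.round(d["bbox"]).astype(int).tolist() for d in look_for(P,n)[:1]])
E
```

```text
t: 28.27
eef_pos: [0.6191, -0.0062, 0.2385]
orientation: [[0.98, 0.2, 0.008], [0.2, -0.98, 0.0], [0.008, 0.001, -1.0]]
contact_force: [0.2, 0.7, 0.9]
finger_gap: 0.401
grip_force: 0.0
t: 28.85
eef_pos: [0.4106, -0.131, 0.2325]
orientation: [[0.982, 0.19, -0.007], [0.19, -0.982, -0.002], [-0.007, 0.001, -1.0]]
contact_force: [0.1, -0.8, -0.4]
finger_gap: 0.399
grip_force: 0.0
0.109 0.037 [ 0.60343536 -0.01340832  0.21030674]
0.121 0.037 [ 0.61360809 -0.00848831  0.20471152]
0.133 0.047 [ 0.6236228  -0.00322939  0.20814134]
glue_gun [[376, 200, 435, 252]]
screwdriver [[136, 220, 159, 278]]
eyepiece [[92, 192, 111, 207]]
glue_gun [[123, 122, 171, 155]]
screwdriver [[364, 179, 397, 217]]
eyepiece [[410, 231, 433, 261]]
```

View pics/s4.png

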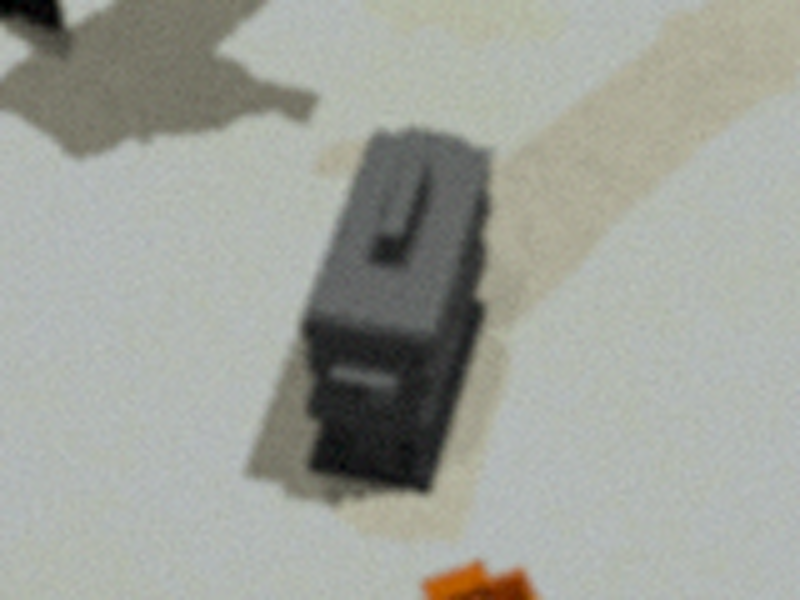

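The stack stands square with the cover flush and level (plate corners near (310,320) and (490,150)), and the bystanders haven't moved. Handing in.

```bash
python3 -c "
from workcell import *
print(finish_job())"
```

```text
the job is handed in; nothing more can be done
None
```

I stacked the deep, middle and shallow totes on the base with their tabs alternating, seated the cover on top, and handed the job in at about 29 s; the glue gun, screwdriver and eyepiece were not touched.

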